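# Fill the tessera pail and hold it out by its bail

### The job

Tip all eight marble tesserae from the orange beaker into the small steel pail while the pail stands on the bench, and stand the empty beaker back upright on the bench. Then take the pail by the wooden grip of its wire bail, lift it about ten centimetres clear of the bench and finish while holding it there, hanging level and still with every tessera in it, for the mosaicist to take from your hand; leave the glue bottle, the cork sanding block and the roll of tape where they are.

Things in the scene. Friction and masses are not known exactly. Their poses are not given: they have to be found in the camera images.
- pail: small round steel pail, 95 mm high, 104 mm wide at the base and 132 mm at the rim (plus the bail), 3 mm wall, 6 mm floor, 0.4 to 0.65 kg; origin at the centre of its underside, z up. Its bail turns about the pail's own y axis, through two ears 84 mm above the underside; the bail's wires pass 73 mm either side of the middle
- pail_mid (a point): middle of the inside of the pail, 45 mm above the underside
- bail (a joint): swing of the pail's wire bail, rad: 0 = leaning towards the pail's own -x side, 1.05 rad from vertical (where it comes to rest by its own weight when let go), 1.05 = straight up over the pail, 2.1 = leaning just as far to +x. It swings freely, and the pail hangs freely from it
- grip: turned wooden grip on the top of the bail, 74 mm long and 16 to 18 mm thick, 106 mm from the axis of the ears; it turns freely on the wire. Origin at its centre, y along its length (parallel to the pail's y). While the bail rests at 0 it lies about 137 mm above the bench, 92 mm from the pail's middle; with the bail straight up it is 190 mm above the pail's underside
- beaker: orange plastic beaker, open top, widening upwards: 74 mm high, 53 mm across at the base, 69 mm at the rim, 2.5 mm wall, 4 mm floor, 80 g. Origin at the centre of its underside, z to its mouth. Centre of mass when full 30 mm up: gripped there, firmly (30 to 40 N; walls are stiff), it does not swing in the fingers when tipped. The pieces slide out at 95 to 120 degrees from upright
- glue_bottle: glue bottle with a blue cap, 49 x 63 x 140 mm, stands nearby and stays; origin at the centre of its underside
- sanding_block: brown cork sanding block lying flat, 60 x 101 x 32 mm, stays; origin at the centre of its underside
- masking_tape: roll of masking tape lying flat, 104 mm across, 25 mm high, stays; origin at the centre of its underside
- tessera_case: wooden case with its lid standing open, fixed on the bench to the right; an obstacle only: 190 mm in x, 280 mm in y, box 78 mm high, the open lid leaning back on its far side up to about 250 mm high; origin at the centre of the box's underside
- tess1: marble tessera 1 of 8, a 15 mm cube of 11 g in a stone colour; origin at the middle of the face it was laid on; starts in the beaker
- tess2: marble tessera 2 of 8, a 15 mm cube of 11 g in a stone colour; origin at the middle of the face it was laid on; starts in the beaker
- tess3: marble tessera 3 of 8, a 15 mm cube of 11 g in a stone colour; origin at the middle of the face it was laid on; starts in the beaker
- tess4: marble tessera 4 of 8, a 15 mm cube of 11 g in a stone colour; origin at the middle of the face it was laid on; starts in the beaker
- tess5: marble tessera 5 of 8, a 15 mm cube of 11 g in a stone colour; origin at the middle of the face it was laid on; starts in the beaker
- tess6: marble tessera 6 of 8, a 15 mm cube of 11 g in a stone colour; origin at the middle of the face it was laid on; starts in the beaker
- tess7: marble tessera 7 of 8, a 15 mm cube of 11 g in a stone colour; origin at the middle of the face it was laid on; starts in the beaker
- tess8: marble tessera 8 of 8, a 15 mm cube of 11 g in a stone colour; origin at the middle of the face it was laid on; starts in the beaker
Mind the look-alikes: they are no part of the job. There is more than one size of the beaker; the job needs the larger.

How it is judged:
On the way, in this order (a step that is already met when the one before it is completed fails the run):
1. all eight tesserae are in the pail, which stands on the bench, while the beaker is held above the bench (distance between each of tess1, tess2, tess3, tess4, tess5, tess6, tess7, tess8 and pail_mid below 0.066 m and height (world z) of pail below 0.01 m and angle between pail's own z axis and vertical below 0.1 rad and contact force between the fingers and beaker above 0.5 N and height (world z) of beaker above 0.05 m), for 0.1 s.
2. the beaker stands upright on the bench, let go, with the pail still standing on the bench (height (world z) of beaker below 0.008 m and angle between beaker's own z axis and vertical below 0.1 rad and contact force between the fingers and beaker below 0.1 N and height (world z) of pail below 0.01 m), for 0.2 s.
At the end, for the whole second after the job is handed in: The fingers hold the wooden grip; the pail's underside is more than 60 mm above the bench, the pail is within 0.17 rad of level and still (under 0.03 m/s and 0.25 rad/s); all eight tesserae are in it; the beaker stands upright on the bench, released (distance between each of tess1, tess2, tess3, tess4, tess5, tess6, tess7, tess8 and pail_mid below 0.066 m and height (world z) of beaker below 0.008 m and angle between beaker's own z axis and vertical below 0.1 rad and contact force between the fingers and beaker below 0.1 N and height (world z) of pail above 0.06 m and angle between pail's own z axis and vertical below 0.17 rad and linear speed of pail below 0.03 m/s and angular speed of pail below 0.25 rad/s and contact force between the fingers and grip above 1 N); the arm keeps its last pose, push and grip.
It fails at once if the glue bottle is moved by more than 30 mm or tipped over (distance of glue_bottle from where it was at the start of the episode above 0.03 m or angle between glue_bottle's own z axis and vertical above 0.5 rad).
It fails at once if the cork block is moved by more than 30 mm or tipped over (distance of sanding_block from where it was at the start of the episode above 0.03 m or angle between sanding_block's own z axis and vertical above 0.5 rad).
It fails at once if the roll of tape is moved by more than 30 mm or tipped over (distance of masking_tape from where it was at the start of the episode above 0.03 m or angle between masking_tape's own z axis and vertical above 0.5 rad).
It fails at once if the pail is tipped by more than 0.5 rad (angle between pail's own z axis and vertical above 0.5 rad).
It also fails if it takes over 72 s, if anything falls off the work surface, if the arm or the gripper's body presses on something with over 40 N, if the wrist force passes 120 N, or if a joint passes its speed limit or range.

### The arm

A 6-joint arm with a two-finger parallel gripper is mounted at the origin on the work surface; the furniture and walls round the work are solid. World frame = base frame: x ahead of the robot, y to its left, z up, the work surface at z = 0. Lengths are in m, angles in rad, forces in N, time in s.
With the tool pointing down it reaches from about 0.35 to 0.925 m from the base axis. Payload 6.4 kg.
Tool frame: the origin (TCP) lies on the mounting face of the last link; the fingertips stand 199 mm ahead of it and the grasp point (between the pads) lies 180 mm ahead of it; z points along the fingers, x is the direction in which the jaws open and shut, and the axes are right-handed (so a half turn about z gives the same grasp; the last joint's range is limited). The gripper opens to 94 mm and grips with 3 to 60 N. Pads are 16 mm wide; open, the fingers measure 119 mm over their backs; the gripper's body (75 mm by 177 mm) begins 78 mm behind the grasp point.
Start: joints at [1.149, 0.245, 1.558, -0, 1.339, -0.174], TCP at [0.159, 0.63, 0.405] pointing down, gripper open.
Joint ranges: [-3.13, 3.13], [-1.02, 2.26], [0.13, 2.54], [-0.95, 4.09], [0.21, 2.88], [-2.74, 2.74]. Speed limits (rad/s): [2.57, 2.57, 3.14, 3.14, 3.14, 3.14].

### API

Orientations are given as a unit quaternion [w, x, y, z].
In Python, from plant import arm, solver, grab_frame, ticket, outline_of, place_of, sensors gives the robot as it stands. Calls block until the motion is done:
- arm.movep(position, orientation): joint-space move of the TCP to a pose.
- arm.move_linear(position, rotation=None, velocity=0.15): straight line of the TCP; rotation=None keeps the orientation; velocity is the mean speed in m/s.
- arm.move_joints(angles): joint-space move.
- arm.release() and arm.clamp(grip_force=None): open the fingers fully, or close them until they stop; grip_force is the grip in N (None keeps the last).
- arm.wait(seconds).
- solver.solve_ik(position, orientation): joint angles nearest the present ones, or None.
- grab_frame(name): name is "scene" or "top" or "wrist"; returns a dict with "color" (384x512x3 uint8, red, green, blue), "depth" (384x512 float32, m along the optical axis (not along the pixel's ray), 0 where there is no reading), "vertical_fov" (degrees; the focal length in pixels is half the picture's height over the tangent of half this angle, whatever the lens; pixels are square), "cx", "cy" (the principal point, pixels), "extrinsics" (4x4, takes a point from camera to world coordinates). Camera axes: x right, y down, z forward; pixel columns grow to the right and rows downward; lengths in m; the calibration is good to about 2 mm. A picture is of the moment at which its call begins.
A pose or a line that the arm cannot do raises arm.MotionError and nothing moves.
- ticket.job_done(): hands the job in, once; it reports no verdict.
Trained networks look in the newest picture that a camera, given by its name, has taken for a name from the list of things; names that differ only in an ending like _2 or _b are one class to them, and where a whole thing is asked for, a point or a joint stands for the part that bears it (a point fixed in the world has none). Each returns a list of dicts, best first, with "confidence" (0 to 1); they miss things now and then, are a little off and sometimes report something else, mostly with a low value. They report only what shows in the picture. A call takes as long as a camera call. They do not tell look-alikes from the thing itself.
- outline_of(camera, label): "pixels" (384x512 bool, what is visible of it) and "bbox" ([centre column, centre row, width, height] in pixels, round what is visible of it).
- place_of(camera, label): "centre" ([column, row] in pixels: a listed point, or the origin of a listed thing).
Readings, each from a call of its own:
- sensors.current_time(): time.
- sensors.current_joints(): joint angles.
- sensors.current_joint_velocities(): joint speeds.
- sensors.current_effort(): joint torques, N m.
- sensors.current_position(): TCP position.
- sensors.current_eef_rot(): TCP orientation.
- sensors.current_force(): force on the tool from outside, world axes, zero at the start.
- sensors.current_torque(): the same for the moment, N m.
- sensors.current_width(): finger opening in m.
Only numpy, scipy, OpenCV 4.12 (cv2) and the standard library are available. Lean on these libraries where they do the work, as an engineer would, in place of code of your own. Each camera call takes 0.05 s, during which the arm holds its last target.

## Working session

There is one attempt and no reset: what is moved stays moved. The work goes in short steps, each a Python script; the robot and the scene stay as the last script left them, time stands still between calls to the robot, and variables do not carry over. Pictures are saved under pics/ and viewed, and the job is handed in when it is done.

```bash
ls; mkdir -p pics; cat > h.py <<'E'
import numpy as np, cv2
from scipy.spatial.transform import Rotation as R
from plant import arm, solver, grab_frame, ticket, outline_of, place_of, sensors
def save(f,n): cv2.imwrite('pics/'+n, f['color'][:,:,::-1])
def foc(f): return f['color'].shape[0]/2/np.tan(np.radians(f['vertical_fov'])/2)
def cloud(f,mask=None):
    d=f['depth']; v,u=np.nonzero((d>0) if mask is None else (mask&(d>0)))
    z=d[v,u].astype(float); F=foc(f)
    p=np.c_[(u-f['cx'])/F*z,(v-f['cy'])/F*z,z]
    E=np.array(f['extrinsics']); return p@E[:3,:3].T+E[:3,3], u, v
def ray(f,uv,h):
    F=foc(f);E=np.array(f['extrinsics'])
    d=E[:3,:3]@np.array([(uv[0]-f['cx'])/F,(uv[1]-f['cy'])/F,1.]);o=E[:3,3]
    return o+d*(h-o[2])/d[2]
E
python3 - <<'E'
from h import *
for c in ['scene','top']:
    f=grab_frame(c); save(f,c+'0.png'); print(c,f['vertical_fov'],np.round(f['extrinsics'],3).tolist())
    for n in ['pail','beaker','grip','pail_mid','glue_bottle','sanding_block','masking_tape','tessera_case']:
        for o in outline_of(c,n):
            P,_,_=cloud(f,o['pixels']); 
            print(n,round(o['confidence'],2),np.round(o['bbox']),np.round(np.median(P,0),3) if len(P) else '', np.round(np.percentile(P,[2,98],axis=0),3).tolist() if len(P) else '')
        for o in place_of(c,n): print('   place',n,round(o['confidence'],2),np.round(o['centre'],1))
E
```

```text
pics
scene 52.37260712836796 [[0.862, -0.2, 0.465, -0.042], [-0.507, -0.348, 0.789, -0.848], [0.004, -0.916, -0.402, 0.544], [0.0, 0.0, 0.0, 1.0]]
pail 0.91 [288. 224.  62.  50.] [ 0.526 -0.074  0.072] [[0.434, -0.145, 0.006], [0.594, -0.011, 0.142]]
   place pail 0.97 [289.3 240.3]
beaker 0.59 [202. 210.  17.  20.] [0.377 0.178 0.035] [[0.358, 0.167, -0.0], [0.403, 0.216, 0.05]]
beaker 0.56 [236. 199.  23.  29.] [0.493 0.176 0.05 ] [[0.467, 0.162, -0.001], [0.532, 0.229, 0.073]]
   place beaker 0.85 [238.5 209.7]
   place beaker 0.75 [204.  216.6]
   place grip 0.69 [265.3 207.2]
pail_mid 0.29 [288. 225.  63.  51.] [ 0.529 -0.073  0.073] [[0.433, -0.141, 0.005], [0.594, -0.011, 0.142]]
   place pail_mid 0.65 [291.4 224.2]
glue_bottle 0.57 [300. 248.  21.  60.] [ 0.438 -0.227  0.073] [[0.426, -0.241, 0.004], [0.464, -0.194, 0.14]]
   place glue_bottle 0.77 [300.7 274.1]
sanding_block 0.84 [239. 228.  31.  29.] [0.418 0.017 0.03 ] [[0.388, -0.012, -0.001], [0.459, 0.088, 0.033]]
   place sanding_block 0.7 [235.8 228.5]
masking_tape 0.49 [236. 183.  32.  10.] [0.598 0.393 0.018] [[0.53
[... 751 characters left out ...]
 [201.2 224.4]
grip 0.6 [304. 202.  30.  14.] [ 0.441 -0.087  0.144] [[0.431, -0.121, 0.137], [0.452, -0.053, 0.149]]
   place grip 0.73 [299.5 199.6]
pail_mid 0.84 [297. 176.  54.  60.] [ 0.539 -0.081  0.034] [[0.438, -0.146, 0.0], [0.595, -0.01, 0.146]]
   place pail_mid 0.73 [297.2 171.4]
glue_bottle 0.63 [344. 200.  31.  25.] [ 0.444 -0.203  0.139] [[0.427, -0.232, 0.018], [0.47, -0.182, 0.145]]
   place glue_bottle 0.71 [339.9 205.9]
sanding_block 0.87 [251. 209.  38.  29.] [0.427 0.042 0.033] [[0.394, -0.006, 0.009], [0.462, 0.089, 0.038]]
   place sanding_block 0.61 [253.7 209.5]
masking_tape 0.97 [143. 155.  39.  35.] [0.583 0.363 0.023] [[0.534, 0.316, 0.005], [0.631, 0.412, 0.029]]
```

```bash
python3 - <<'E'
import cv2
a=cv2.imread('pics/scene0.png');b=cv2.imread('pics/top0.png')
cv2.imwrite('pics/scene0c.png',cv2.resize(a[150:310,150:370],None,fx=3.6,fy=3.6,interpolation=cv2.INTER_CUBIC))
cv2.imwrite('pics/top0c.png',cv2.resize(b[110:290,110:400],None,fx=2.7,fy=2.7,interpolation=cv2.INTER_CUBIC))
E
```

```text
(no output)
```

View pics/scene0.png

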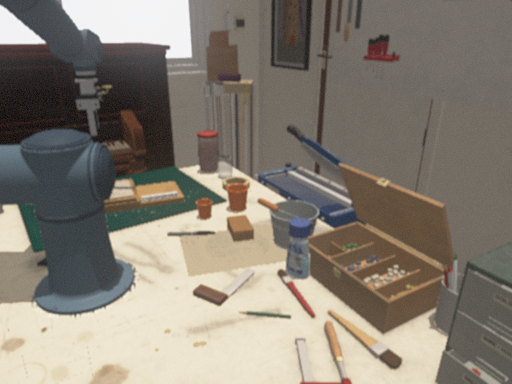

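View pics/scene0c.png

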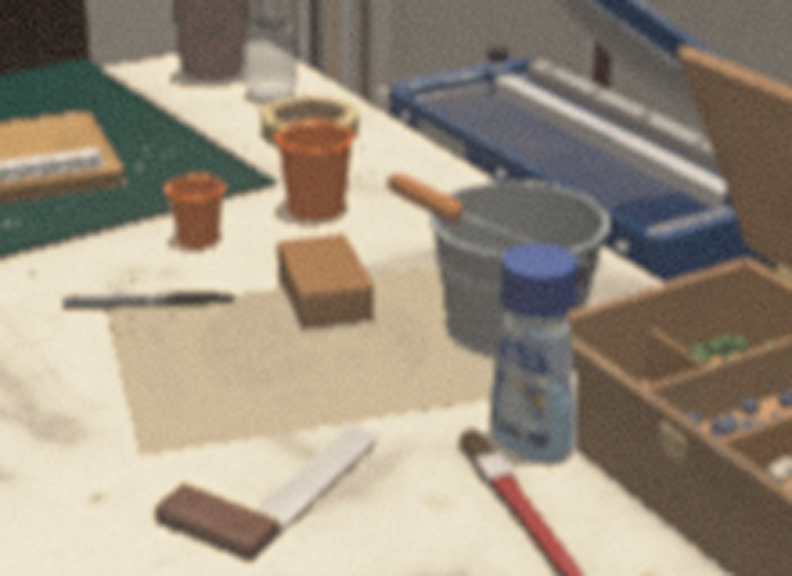

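View pics/top0c.png

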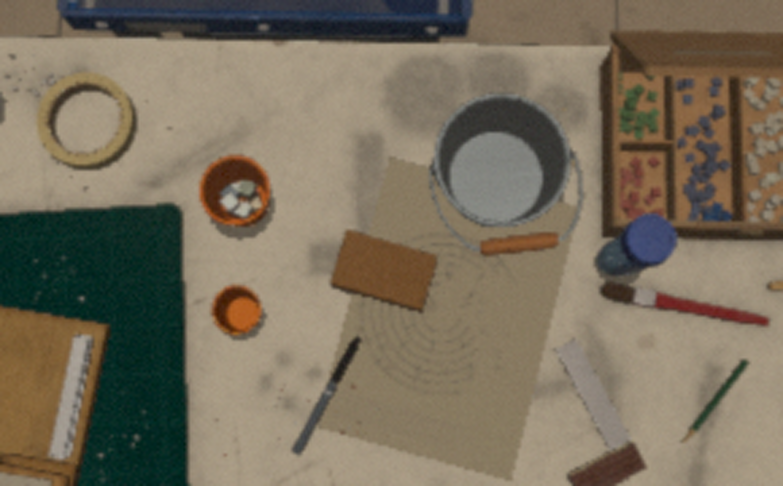

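The scene view shows the large beaker (marbles inside) at about (238,195), the small empty one at (204,208), the pail at (295,225) with its bail grip leaning towards the robot, and the glue bottle at (300,248). Next I'll refine the geometry.

```bash
python3 - <<'E'
from h import *
from scipy.optimize import least_squares
def circ(xy,r=None):
    f=(lambda q:np.hypot(xy[:,0]-q[0],xy[:,1]-q[1])-q[2]) if r is None else (lambda q:np.hypot(xy[:,0]-q[0],xy[:,1]-q[1])-r)
    s=least_squares(f,list(xy.mean(0))+([.05] if r is None else []),loss='soft_l1',f_scale=.002)
    return s.x,np.sqrt(np.mean(s.fun**2))
for c in ['top','scene']:
    f=grab_frame(c)
    P,u,v=cloud(f)
    for nm,cen,rad,zl,zh,r in [('pail',(.53,-.078),.085,.091,.1,.0645),('beak',(.5,.197),.05,.070,.079,.0333),('small',(.385,.193),.035,.045,.058,None)]:
        m=(np.hypot(P[:,0]-cen[0],P[:,1]-cen[1])<rad)&(P[:,2]>zl)&(P[:,2]<zh)
        Q=P[m]; print(c,nm,len(Q),circ(Q[:,:2]),circ(Q[:,:2],r) if r else '',Q[:,2].max())
    m=(np.hypot(P[:,0]-.44,P[:,1]+.087)<.05)&(P[:,2]>.137)&(P[:,2]<.155)&(P[:,0]<.46)
    Q=P[m]; q=Q[:,:2]; 
    # grip by color
    col=f['color'][v,u][m].astype(int); k=col[:,0]-col[:,2]>40; Q=Q[k]
    U=np.linalg.svd(Q[:,:2]-Q[:,:2].mean(0))[2][0]
    t=(Q[:,:2]-Q[:,:2].mean(0))@U
    mid=Q[:,:2].mean(0)+U*(t.min()+t.max())/2
    print(c,'grip',len(Q),Q.mean(0),Q[:,2].max(),mid,U,np.degrees(np.arctan2(U[1],U[0])),t.max()-t.min())
    if c=='top':
        for uv in [(299.5,199.6)]: print(ray(f,uv,.137))
        o=place_of('top','beaker'); print([ (x['confidence'],ray(f,x['centre'],0)) for x in o])
        o=place_of('top','pail'); print([ (x['confidence'],ray(f,x['centre'],0)) for x in o])
f=grab_frame('wrist');save(f,'wrist0.png')
a=cv2.imread('pics/scene0.png');cv2.imwrite('pics/s0g.png',cv2.resize(a[0:200,0:250],None,fx=3,fy=3))
E
```

```text
top pail 357 (array([ 0.53280387, -0.07442516,  0.0652175 ]), np.float64(0.002754455117182337)) (array([ 0.53284031, -0.07444538]), np.float64(0.0029191754768308604)) 0.09989533527559846
top beak 119 (array([0.50095655, 0.19344774, 0.03371994]), np.float64(0.0014275250494803903)) (array([0.50098712, 0.19346207]), np.float64(0.0014827393814671767)) 0.07874784188196338
top small 68 (array([0.3819776 , 0.18921455, 0.02352377]), np.float64(0.0011002743299752833))  0.057593748858578264
top grip 179 [ 0.44192963 -0.0870786   0.1441577 ] 0.1505701542571476 [ 0.4420175  -0.08767421] [ 0.14595361 -0.98929143] -81.60749518724114 0.07368506955609334
[ 0.44318466 -0.0813292   0.137     ]
[(0.64, array([0.38675213, 0.18289939, 0.        ])), (0.6, array([0.50047272, 0.194957  , 0.        ]))]
[(0.63, array([ 0.52812066, -0.07637905,  0.        ]))]
scene pail 144 (array([ 0.53095355, -0.07446086,  0.06564928]), np.float64(0.0018629617198985665)) (array([ 0.53112217, -0.07434172]), np.float64(0.0021343358734043126)) 0.09660413823310882
scene beak 51 (array([0.49958534, 0.19337682, 0.03437122]), np.float64(0.0018595711018737713)) (array([0.49938761, 0.193416  ]), np.float64(0.002177770074014762)) 0.07424683777812302
scene small 60 (array([0.38062946, 0.19044247, 0.02360439]), np.float64(0.0018032913606199244))  0.051072831296578136
scene grip 93 [ 0.43818871 -0.09077905  0.14097079] 0.1441740951387236 [ 0.43761754 -0.08724813] [ 0.15968708 -0.98716768] -80.81126657067261 0.07278435765197105
```

View pics/s0g.png

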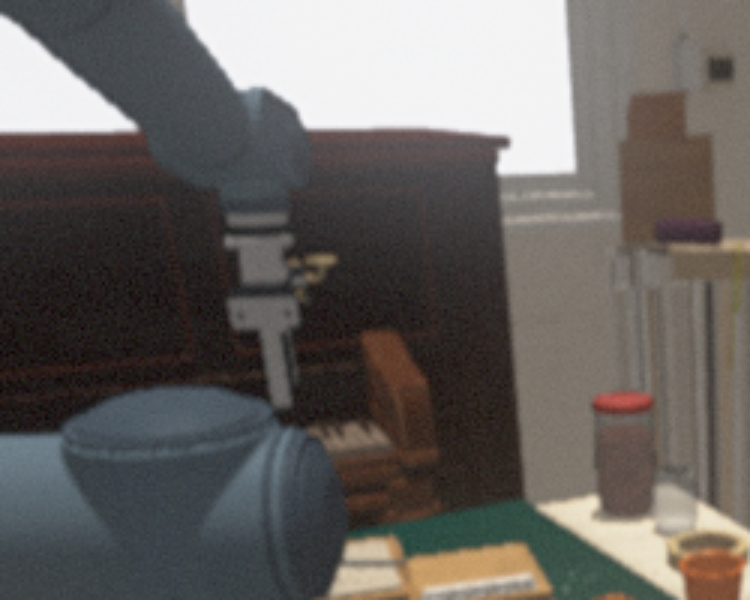

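View pics/wrist0.png

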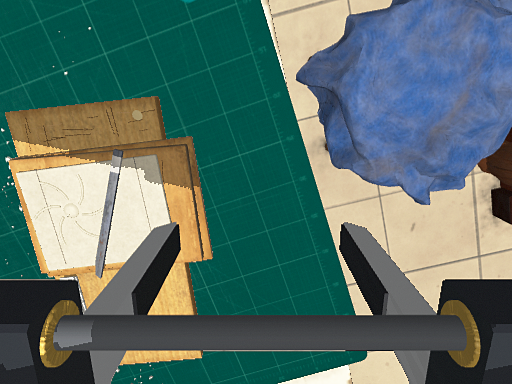

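```bash
cat >> h.py <<'E'
B=np.array([.5003,.1935,0.]); PAIL=np.array([.532,-.0744,0.]); GRIP=np.array([.440,-.0875,.137])
LO=np.array([-3.13,-1.02,.13,-.95,.21,-2.74]);HI=np.array([3.13,2.26,2.54,4.09,2.88,2.74])
def q(Rm): x,y,z,w=R.from_matrix(Rm).as_quat(); return [w,x,y,z]
def toolR(az,pitch,sgn=1):
    "approach azimuth az (deg), pitch down (deg), jaws horizontal"
    a,p=np.radians([az,pitch]); t=np.array([np.cos(a)*np.cos(p),np.sin(a)*np.cos(p),-np.sin(p)])
    x=sgn*np.array([-np.sin(a),np.cos(a),0]); return np.c_[x,np.cross(t,x),t]
def tcp(g,Rm,d=.18): return np.asarray(g)-d*Rm[:,2]
def ik(g,Rm): return solver.solve_ik(list(tcp(g,Rm)),q(Rm))
def rot(axis,deg): return R.from_rotvec(np.radians(deg)*np.asarray(axis)/np.linalg.norm(axis)).as_matrix()
E
python3 - <<'E'
from h import *
print(sensors.current_eef_rot(), sensors.current_time())
t0=sensors.current_time()
g=B+[0,0,.03]
n=0
for az in range(-180,180,20):
  for pitch in (35,45,55):
    for s in (1,-1):
      Rm=toolR(az,pitch,s); j=ik(g,Rm)
      if j is None: continue
      for tip in range(-180,180,30): # direction mouth tips to
        d=np.array([np.cos(np.radians(tip)),np.sin(np.radians(tip)),0]); ax=np.cross([0,0,1],d)
        ok=True; js=[]
        for ang in (60,115,125):
          Q=rot(ax,ang); Rp=Q@Rm; u=Q[:,2]
          mouth=PAIL+[0,0,.17]-d*.02
          gp=mouth-u*.044
          jj=ik(gp,Rp)
          if jj is None: ok=False;break
          js.append(jj)
        if not ok: continue
        # clearance of gripper body
        low=9
        for xx in (-.0885,.0885):
          for yy in (-.0375,.0375):
            for zz in (.078,.18):
              c=gp+Rp@np.array([xx,yy,-zz]); low=min(low,c[2])
        print(az,pitch,s,'tip',tip,'low %.3f'%low,np.round(j,2),np.round(js[1],2),np.round(js[2],2)); n+=1
print(n,sensors.current_time()-t0)
E
```

```text
[ 2.81542413e-06  7.89077264e-01  6.14293962e-01 -7.42357408e-06] 1.95
-180 35 1 tip -180 low 0.187 [0.11 0.81 1.37 0.1  1.91 1.67] [-0.51 -0.2   2.35  1.56  0.43 -0.25] [-0.54 -0.18  2.41  2.01  0.56 -0.71]
-180 35 1 tip -150 low 0.146 [0.11 0.81 1.37 0.1  1.91 1.67] [-0.72  0.2   2.01  1.16  1.43 -0.12] [-0.75  0.25  2.03  1.29  1.51 -0.28]
-180 35 1 tip -120 low 0.107 [0.11 0.81 1.37 0.1  1.91 1.67] [-0.57  0.65  1.54  0.89  2.13  0.03] [-0.58  0.69  1.54  0.96  2.2  -0.08]
-180 35 1 tip -90 low 0.046 [0.11 0.81 1.37 0.1  1.91 1.67] [-0.35  0.94  1.28  0.51  2.69  0.05] [-0.34  0.96  1.28  0.5   2.77 -0.11]
-180 45 1 tip -180 low 0.172 [0.12 0.71 1.47 0.08 1.75 1.67] [-0.53 -0.15  2.4   2.05  0.57 -0.75] [-0.56 -0.08  2.44  2.31  0.78 -1.01]
-180 45 1 tip -150 low 0.132 [0.12 0.71 1.47 0.08 1.75 1.67] [-0.75  0.23  2.07  1.33  1.45 -0.23] [-0.77  0.3   2.07  1.44  1.56 -0.38]
-180 45 1 tip -120 low 0.086 [0.12 0.71 1.47 0.08 1.75 1.67] [-0.61  0.65  1.61  1.02  2.11  0.05] [-0.61  0.7   1.6   1.1   2.19 -0.04]
-180 45 1 tip -90 low 0.035 [0.12 0.71 1.47 0.08 1.75 1.67] [-0.4   0.9
[... 28230 characters left out ...]
55 1 tip -90 low 0.010 [0.05 0.56 1.63 0.22 1.52 1.89] [-0.43  0.97  1.41  1.09  2.71  0.81] [-0.4   1.    1.41  1.21  2.81  0.8 ]
160 55 1 tip 150 low 0.144 [0.05 0.56 1.63 0.22 1.52 1.89] [-0.18  0.05  2.34  3.81  0.75 -2.17] [-0.17  0.16  2.34  3.68  1.01 -2.03]
160 55 -1 tip -180 low 0.129 [ 0.05  0.56  1.63  0.22  1.52 -1.25] [-0.67  0.03  2.38  2.03  1.01  2.54] [-0.68  0.14  2.38  2.18  1.22  2.35]
160 55 -1 tip -90 low 0.010 [ 0.05  0.56  1.63  0.22  1.52 -1.25] [-0.43  0.97  1.41  1.09  2.71 -2.33] [-0.4   1.    1.41  1.21  2.81 -2.34]
160 55 -1 tip 150 low 0.144 [ 0.05  0.56  1.63  0.22  1.52 -1.25] [-0.18  0.05  2.34  3.81  0.75  0.97] [-0.17  0.16  2.34  3.68  1.01  1.11]
432 0.0
```

```bash
cat >> h.py <<'E'
AZ,PT=-97.,35.
RG=toolR(AZ,PT,1)
D=np.array([np.cos(np.radians(AZ)),np.sin(np.radians(AZ)),0]); AX=np.cross([0,0,1],D)
LIP=PAIL+np.array([.006,0,.128])-D*.03
def pourpose(ang,lip=LIP,zup=0.):
    Q=rot(AX,ang); u=Q[:,2]; w=Q@D   # w: side of the rim that tips lowest
    g=lip-u*.044-w*.0345+np.array([0,0,zup]); return g,Q@RG
E
python3 - <<'E'
from h import *
f=grab_frame('top');P,_,_=cloud(f);f2=grab_frame('scene');P2,_,_=cloud(f2);P=np.r_[P,P2]
P=P[(P[:,2]>.012)&(P[:,0]>.3)&(P[:,0]<.9)&(abs(P[:,1])<.6)]
T=P[(P[:,2]>.1)&(P[:,1]<-.2)]; 
for z in (.1,.13,.16,.2): 
    t=T[(T[:,2]>z)]; print(z,len(t),np.percentile(t,[1,99],axis=0).round(3).tolist() if len(t) else '')
def check(g,Rm,tag,excl=None):
    Q=(P-g)@Rm; 
    body=(abs(Q[:,0])<.0885)&(abs(Q[:,1])<.0375)&(Q[:,2]<-.078)&(Q[:,2]>-.18)
    wr=(np.hypot(Q[:,0],Q[:,1])<.065)&(Q[:,2]<-.18)&(Q[:,2]>-.36)
    c=[g+Rm@np.array([x,y,-z]) for x in(-.0885,.0885) for y in(-.0375,.0375) for z in(.078,.18)]
    print(tag,'body',body.sum(),'wrist',wr.sum(),'low %.3f'%min(p[2] for p in c),P[body|wr][:3].round(3).tolist(), np.round(g,3),ik(g,Rm) is not None and np.round(ik(g,Rm),2))
check(B+[0,0,.03],RG,'grasp')
check(B+[0,0,.03]-.14*RG[:,2],RG,'pre')
check(B+[0,0,.26],RG,'lift')
for a in (0,30,60,80,95,105,115,125,132): check(*pourpose(a),a)
Rd=toolR(8.4,90,1)
for s in (1,-1):
    Rd=toolR(98.4,90,s)
    for g in (GRIP+[0,0,.08],GRIP,PAIL+[0,0,.19],PAIL+[0,0,.295]):
        check(g,Rd,('grip',s, Rd[:,0].round(2)))
E
```

```text
0.1 10590 [[0.429, -0.599, 0.101], [0.658, -0.203, 0.255]]
0.13 8457 [[0.435, -0.599, 0.131], [0.644, -0.203, 0.256]]
0.16 6231 [[0.47, -0.599, 0.161], [0.632, -0.205, 0.256]]
0.2 3774 [[0.47, -0.599, 0.201], [0.618, -0.205, 0.257]]
grasp body 0 wrist 0 low 0.044 [] [0.5   0.194 0.03 ] [ 0.49  0.68  1.59 -0.74  1.55  0.9 ]
pre body 0 wrist 0 low 0.124 [] [0.514 0.307 0.11 ] [ 0.61  0.71  1.36 -0.67  1.78  0.85]
lift body 0 wrist 0 low 0.274 [] [0.5   0.194 0.26 ] [ 0.49  0.35  1.57 -0.77  1.81  0.65]
0 body 0 wrist 0 low 0.098 [] [ 0.546 -0.01   0.084] [ 0.15  0.49  1.77 -0.93  1.38  0.71]
30 body 0 wrist 0 low 0.162 [] [0.548 0.007 0.107] [ 0.01  0.24  1.85 -0.47  1.16  0.34]
60 body 0 wrist 0 low 0.210 [] [0.548 0.01  0.136] [-0.23  0.1   1.89  0.09  1.16 -0.15]
80 body 0 wrist 0 low 0.209 [] [0.548 0.004 0.154] [-0.4   0.11  1.9   0.44  1.29 -0.44]
95 body 0 wrist 0 low 0.202 [] [ 0.547 -0.004  0.166] [-0.52  0.16  1.89  0.64  1.44 -0.6 ]
105 body 0 wrist 0 low 0.194 [] [ 0.546 -0.011  0.173] [-0.58  0.22  1.88  0.76  1.54 -0.68]
115 body 63 wrist 76 low 0.184 [[0.596, -0.184, 0.2
[... 798 characters left out ...]
9 ] [-0.35  0.02  1.88  0.    1.25  2.64]
('grip', 1, array([-0.99, -0.15,  0.  ])) body 0 wrist 0 low 0.373 [] [ 0.532 -0.074  0.295] [-0.35 -0.07  1.77  0.    1.45  2.64]
('grip', -1, array([ 0.99,  0.15, -0.  ])) body 0 wrist 0 low 0.295 [] [ 0.44  -0.088  0.217] [-0.45 -0.24  2.06  0.    1.32 -0.6 ]
('grip', -1, array([ 0.99,  0.15, -0.  ])) body 0 wrist 0 low 0.215 [] [ 0.44  -0.088  0.137] [-0.45 -0.14  2.13  0.    1.15 -0.6 ]
('grip', -1, array([ 0.99,  0.15, -0.  ])) body 0 wrist 0 low 0.268 [] [ 0.532 -0.074  0.19 ] [-0.35  0.02  1.88  0.    1.25 -0.5 ]
('grip', -1, array([ 0.99,  0.15, -0.  ])) body 0 wrist 0 low 0.373 [] [ 0.532 -0.074  0.295] [-0.35 -0.07  1.77  0.    1.45 -0.5 ]
```

```bash
cat > chk.py <<'E'
import h; from h import *
f=grab_frame('top');P,_,_=cloud(f);f2=grab_frame('scene');P2,_,_=cloud(f2);P=np.r_[P,P2]
P=P[(P[:,2]>.012)&(P[:,0]>.3)&(P[:,0]<.9)&(abs(P[:,1])<.6)]
def check(g,Rm,tag):
    Q=(P-g)@Rm; m=.008
    body=(abs(Q[:,0])<.0885+m)&(abs(Q[:,1])<.0375+m)&(Q[:,2]<-.078+m)&(Q[:,2]>-.18)
    wr=(np.hypot(Q[:,0],Q[:,1])<.07)&(Q[:,2]<-.18)&(Q[:,2]>-.36)
    fi=(abs(Q[:,0])<.065)&(abs(Q[:,1])<.014)&(Q[:,2]>-.078)&(Q[:,2]<.022)
    c=[g+Rm@np.array([x,y,-z]) for x in(-.0885,.0885) for y in(-.0375,.0375) for z in(.078,.18)]
    j=ik(g,Rm)
    print(tag,body.sum(),wr.sum(),fi.sum(),'low %.3f'%min(p[2] for p in c),P[body|wr][:2].round(3).tolist(), np.round(g,3),None if j is None else np.round(j,2))
for az in (-115,-125,-135,-145):
  h.AZ=az; h.RG=toolR(az,35,1); h.D=np.array([np.cos(np.radians(az)),np.sin(np.radians(az)),0]); h.AX=np.cross([0,0,1],h.D)
  lip=PAIL+np.array([0,0,.128])-h.D*.03; print(az)
  check(B+[0,0,.03],h.RG,'grasp')
  check(B+[0,0,.03]-.14*h.RG[:,2],h.RG,'pre')
  check(B+[0,0,.26],h.RG,'lift')
  for a in (0,30,60,95,115,125,132): check(*h.pourpose(a,lip),a)
E
python3 chk.py
```

```text
-115
grasp 0 0 348 low 0.044 [] [0.5   0.194 0.03 ] [ 0.42  0.75  1.47 -0.57  1.71  1.02]
pre 0 0 0 low 0.124 [] [0.549 0.297 0.11 ] [ 0.52  0.83  1.17 -0.54  1.95  0.97]
lift 0 0 0 low 0.274 [] [0.5   0.194 0.26 ] [ 0.42  0.44  1.45 -0.63  1.99  0.82]
0 0 0 426 low 0.098 [] [ 0.559 -0.016  0.084] [ 0.1   0.61  1.58 -0.78  1.58  0.8 ]
30 0 0 55 low 0.162 [] [ 0.567 -0.     0.107] [-0.02  0.34  1.72 -0.41  1.29  0.57]
60 0 0 0 low 0.210 [] [0.568 0.003 0.136] [-0.23  0.13  1.86  0.09  1.13  0.16]
95 0 0 0 low 0.202 [] [ 0.562 -0.01   0.166] [-0.54  0.08  1.98  0.74  1.26 -0.4 ]
115 88 0 0 low 0.184 [[0.585, -0.184, 0.248], [0.583, -0.185, 0.255]] [ 0.555 -0.024  0.178] [-0.68  0.17  2.01  1.01  1.46 -0.64]
125 88 0 0 low 0.173 [[0.585, -0.184, 0.248], [0.583, -0.185, 0.255]] [ 0.552 -0.032  0.181] [-0.74  0.25  2.    1.11  1.57 -0.74]
132 87 0 0 low 0.164 [[0.585, -0.184, 0.248], [0.583, -0.185, 0.255]] [ 0.549 -0.038  0.183] [-0.77  0.31  2.    1.18  1.65 -0.79]
-125
grasp 0 0 353 low 0.044 [] [0.5   0.194 0.03 ] [ 0.38  0.78  1.42 -0.48  1.78  1.1 ]
pre 0 0 0 low 0.124 [] [0.566 0.2
[... 1693 characters left out ...]
3  0.95  0.98 -0.27  2.14  1.26]
lift 0 0 0 low 0.274 [] [0.5   0.194 0.26 ] [ 0.29  0.53  1.33 -0.33  2.19  1.19]
0 0 0 476 low 0.098 [] [ 0.585 -0.037  0.084] [-0.04  0.78  1.31 -0.54  1.86  0.99]
30 0 0 63 low 0.162 [] [ 0.599 -0.027  0.107] [-0.11  0.48  1.53 -0.28  1.47  0.93]
60 0 0 0 low 0.210 [] [ 0.602 -0.025  0.136] [-0.26  0.19  1.79  0.07  1.1   0.67]
95 0 0 0 low 0.202 [] [ 0.59  -0.034  0.166] [-0.52 -0.03  2.09  0.82  0.92 -0.02]
115 0 0 0 low 0.184 [] [ 0.577 -0.043  0.178] [-0.68 -0.03  2.22  1.26  1.06 -0.46]
125 0 0 0 low 0.173 [] [ 0.57  -0.048  0.181] [-0.75  0.03  2.26  1.43  1.19 -0.65]
132 0 0 0 low 0.164 [] [ 0.564 -0.052  0.183] [-0.79  0.09  2.27  1.53  1.29 -0.76]
```

```bash
sed -i 's/^AZ,PT=.*/AZ,PT=-130.,35./; s/LIP=PAIL+np.array(\[.006,0,.128\])/LIP=PAIL+np.array([0,0,.128])/' h.py
python3 - <<'E'
from h import *
def T(s): print(s,'t=%.2f w=%.4f F=%s'%(sensors.current_time(),sensors.current_width(),np.round(sensors.current_force(),1)))
g=B+[0,0,.03]
p=tcp(g-.15*RG[:,2],RG); arm.movep(list(p),q(RG)); T('pre')
arm.move_linear(list(tcp(g,RG)),velocity=.12); T('at')
arm.clamp(35); T('clamp')
arm.move_linear(list(tcp(g+[0,0,.06],RG)),velocity=.1); T('lift')
for c in('scene','top'): save(grab_frame(c),c+'1.png')
a=cv2.imread('pics/scene1.png');b=cv2.imread('pics/top1.png')
cv2.imwrite('pics/m1.png',np.hstack([cv2.resize(a[120:280,140:340],(400,320)),cv2.resize(b[100:260,110:310],(400,320))]))
E
```

```text
pre t=4.14 w=0.0942 F=[-0.2  0.7  0.3]
at t=5.54 w=0.0941 F=[ 0.7 -0.1 -0.4]
clamp t=6.17 w=0.0609 F=[-0.4  0.1  0.6]
lift t=6.92 w=0.0611 F=[ 0.5 -0.2 -1. ]
```

View pics/m1.png

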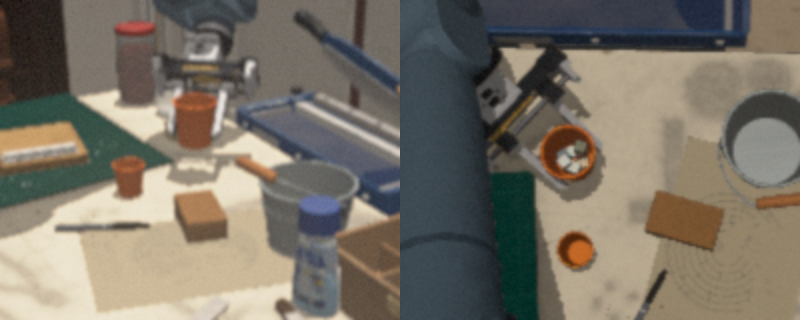

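The beaker is held upright between the fingers with the tesserae inside, at (195,120) on the left and (568,155) on the right. Next I'll carry it over and tip it to just short of pouring.

```bash
python3 - <<'E'
from h import *
def T(s): print(s,'t=%.2f w=%.4f F=%s'%(sensors.current_time(),sensors.current_width(),np.round(sensors.current_force(),1)))
def go(g,Rm,v=.15): arm.move_linear(list(tcp(g,Rm)),q(Rm),velocity=v)
go(B+[0,0,.25],RG,.2); T('up')
g,Rm=pourpose(45,zup=.10); go(g,Rm,.2); T('45')
g,Rm=pourpose(70,zup=.06); go(g,Rm,.12); T('70')
g,Rm=pourpose(85); go(g,Rm,.1); T('85')
for c in('scene','top'): save(grab_frame(c),c+'2.png')
a=cv2.imread('pics/scene2.png');b=cv2.imread('pics/top2.png')
cv2.imwrite('pics/m2.png',np.hstack([cv2.resize(a[120:280,200:400],(400,320)),cv2.resize(b[100:260,200:400],(400,320))]))
E
```

```text
up t=7.97 w=0.0611 F=[ 0.3 -0.3 -1.4]
45 t=9.59 w=0.0613 F=[-0.4  0.  -2.2]
70 t=10.43 w=0.0615 F=[-0.3 -0.4 -1.7]
85 t=11.39 w=0.0611 F=[-0.7  0.2 -1.9]
```

View pics/m2.png

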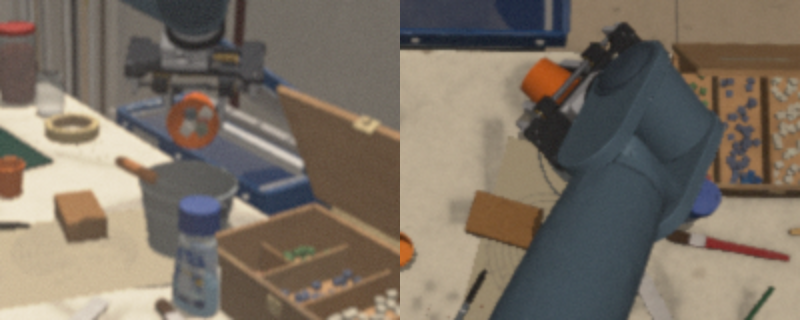

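The mouth at (193,120) faces the pail and the pieces are still inside. Now the pour.

```bash
python3 - <<'E'
from h import *
def T(s): print(s,'t=%.2f w=%.4f F=%s'%(sensors.current_time(),sensors.current_width(),np.round(sensors.current_force(),1)))
def go(g,Rm,v=.15): arm.move_linear(list(tcp(g,Rm)),q(Rm),velocity=v)
for a in (93,100,106,112,118,124,130): 
    go(*pourpose(a),.05); T(a)
arm.wait(.6);T('w')
save(grab_frame('scene'),'scene3.png'); save(grab_frame('wrist'),'wrist3.png')
a=cv2.imread('pics/scene3.png');b=cv2.imread('pics/wrist3.png')
cv2.imwrite('pics/m3.png',np.hstack([cv2.resize(a[120:280,200:400],(400,320)),cv2.resize(b,(400,320))]))
E
```

```text
93 t=12.18 w=0.0612 F=[-0.3  0.5 -2. ]
100 t=12.79 w=0.0615 F=[ 0.5 -0.2 -0.9]
106 t=13.34 w=0.0610 F=[ 0.4 -0.1 -2.3]
112 t=13.89 w=0.0611 F=[-0.3  0.4 -2.4]
118 t=14.44 w=0.0615 F=[ 0.6 -0.4 -1.2]
124 t=14.99 w=0.0616 F=[ 0.4  0.4 -1.2]
130 t=15.54 w=0.0614 F=[-0.1 -0.  -1.6]
w t=16.14 w=0.0615 F=[0.4 1.5 0.1]
```

View pics/m3.png

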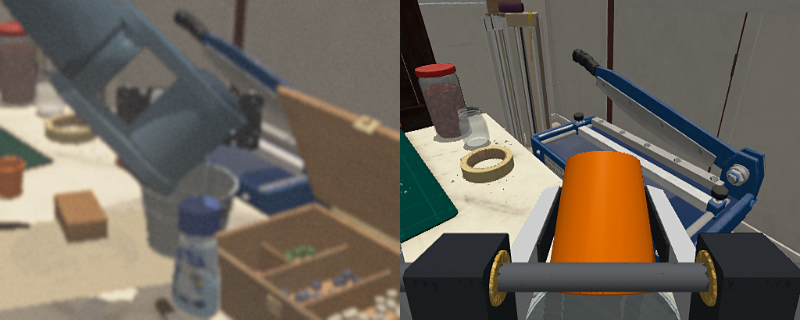

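```bash
python3 - <<'E'
from h import *
F=[]
for i in range(30): F.append(sensors.current_force()); arm.wait(.02)
print(np.mean(F,0),np.std(F,0))
def go(g,Rm,v=.15): arm.move_linear(list(tcp(g,Rm)),q(Rm),velocity=v)
g,Rm=pourpose(100,zup=.03); go(g,Rm,.15)
g,Rm=pourpose(70,zup=.10); go(g,Rm,.2)
g,Rm=pourpose(20,zup=.16); go(g+[0,.12,0],Rm,.25)
print(sensors.current_time())
F=[]
for i in range(20): F.append(sensors.current_force()); arm.wait(.02)
print(np.mean(F,0))
save(grab_frame('scene'),'scene4.png'); save(grab_frame('top'),'top4.png')
a=cv2.imread('pics/scene4.png');b=cv2.imread('pics/top4.png')
cv2.imwrite('pics/m4.png',np.hstack([cv2.resize(a[120:280,200:400],(400,320)),cv2.resize(b[100:260,200:400],(400,320),interpolation=2)]))
E
```

```text
[-0.29446949  0.01677616 -0.75389293] [0.38671766 0.32742811 0.44355618]
19.6583
[ 0.02872461 -0.00183242 -1.04506304]
```

View pics/m4.png

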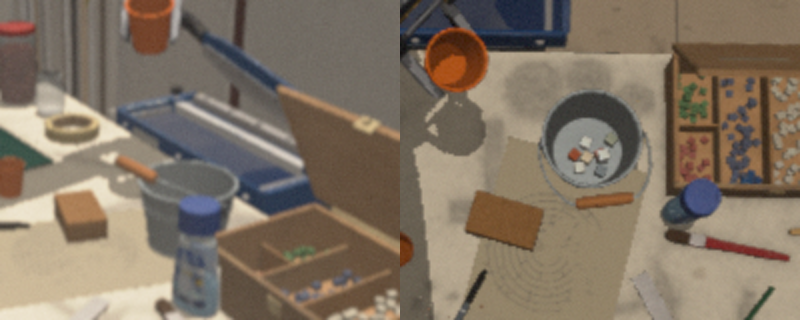

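```bash
python3 - <<'E'
import cv2
b=cv2.imread('pics/top4.png'); cv2.imwrite('pics/z4.png',cv2.resize(b[140:205,265:330],None,fx=9,fy=9,interpolation=cv2.INTER_CUBIC))
E
```

```text
(no output)
```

View pics/z4.png

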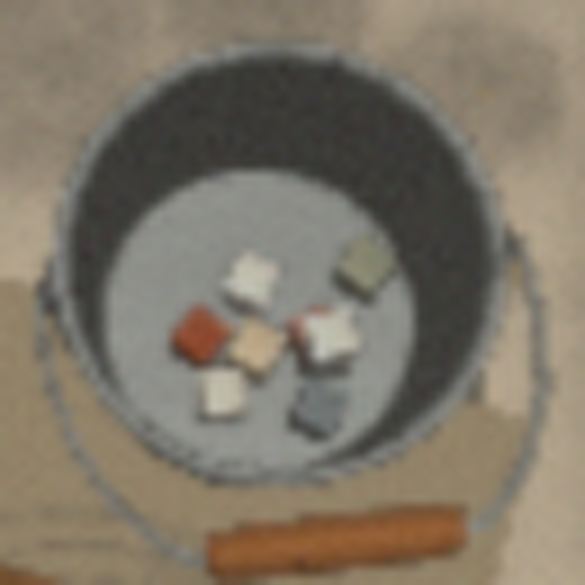

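All eight tesserae show in the pail: white, olive, red, tan, white lying on red, white and grey. The beaker is empty, so I'll put it back.

```bash
python3 - <<'E'
from h import *
def T(s): print(s,'t=%.2f w=%.4f F=%s'%(sensors.current_time(),sensors.current_width(),np.round(sensors.current_force(),1)))
def go(g,Rm,v=.15): arm.move_linear(list(tcp(g,Rm)),q(Rm),velocity=v)
go(B+[0,0,.20],RG,.2); go(B+[0,0,.05],RG,.15); T('above')
save(grab_frame('scene'),'scene5.png')
def fz(): return np.mean([ (arm.wait(.01),sensors.current_force()[2])[1] for _ in range(8)])
f0=fz()
for z in (.038,.034,.032,.031,.030,.0295):
    go(B+[0,0,z],RG,.04); f=fz(); print(z,round(f-f0,2))
    if f-f0>2: break
arm.release(); T('open')
arm.wait(.3)
p=B+[0,0,.03]-.13*RG[:,2]; go(p,RG,.15); T('back')
save(grab_frame('top'),'top5.png'); save(grab_frame('scene'),'scene6.png')
a=cv2.imread('pics/scene6.png');b=cv2.imread('pics/top5.png')
cv2.imwrite('pics/m5.png',np.hstack([cv2.resize(a[120:280,140:340],(400,320)),cv2.resize(b[100:260,110:310],(400,320),interpolation=2)]))
E
```

```text
above t=22.23 w=0.0610 F=[-0.1 -0.1 -0.7]
0.038 0.23
0.034 0.3
0.032 0.06
0.031 -0.11
0.03 1.31
0.0295 4.34
open t=25.13 w=0.0944 F=[-1.4 -0.1  0.5]
back t=26.45 w=0.0941 F=[ 0.7 -0.   0.6]
```

View pics/m5.png

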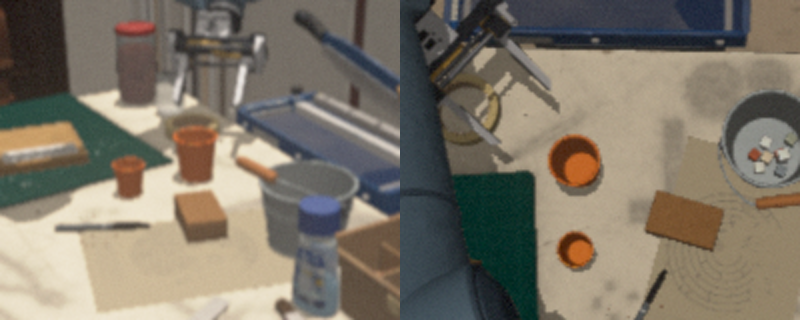

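The beaker is standing upright and released at (195,155). Next is the bail grip.

```bash
python3 - <<'E'
from h import *
def T(s): print(s,'t=%.2f w=%.4f F=%s'%(sensors.current_time(),sensors.current_width(),np.round(sensors.current_force(),1)))
def go(g,Rm,v=.15): arm.move_linear(list(tcp(g,Rm)),q(Rm),velocity=v)
p=B+[0,0,.2]-.13*RG[:,2]; go(p,RG,.25)
Rd=toolR(98.4,90,-1)
hi=np.array([.440,-.0875,.27]); arm.movep(list(tcp(hi,Rd)),q(Rd)); T('hi'); print(np.round(sensors.current_joints(),2))
f=grab_frame('wrist'); save(f,'wrist6.png')
P,u,v=cloud(f); col=f['color'][v,u].astype(int)
m=(np.hypot(P[:,0]-.44,P[:,1]+.087)<.06)&(P[:,2]>.132)&(P[:,2]<.16)&(col[:,0]-col[:,2]>40)
Q=P[m]; print(len(Q),Q.mean(0) if len(Q) else '',Q.max(0),Q.min(0))
f=grab_frame('scene'); save(f,'scene7.png'); P,u,v=cloud(f)
E
```

```text
hi t=28.82 w=0.0941 F=[-0.4 -0.3 -0.1]
[-0.45 -0.29  2.    0.    1.43 -0.6 ]
1306 [ 0.44230198 -0.08289326  0.14423813] [ 0.4541407  -0.04772824  0.14761916] [ 0.43108195 -0.1225609   0.13760427]
```

View pics/wrist6.png

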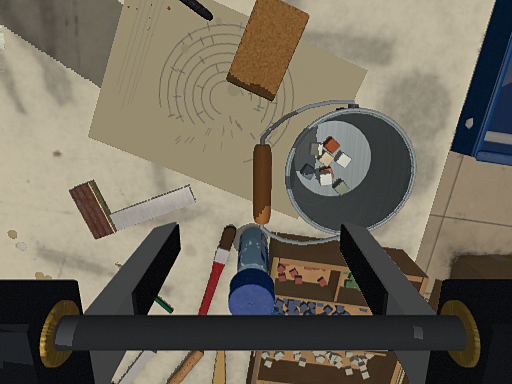

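View pics/scene7.png

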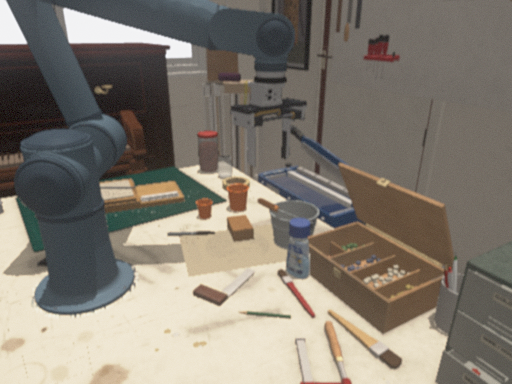

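```bash
python3 - <<'E'
from h import *
def T(s): print(s,'t=%.2f w=%.4f F=%s'%(sensors.current_time(),sensors.current_width(),np.round(sensors.current_force(),1)))
def go(g,Rm,v=.15): arm.move_linear(list(tcp(g,Rm)),q(Rm),velocity=v)
Rd=toolR(98.4,90,-1); ex=Rd[:,0]; print(ex)
G=np.array([.4412,-.087,.137])
go(G+[0,0,.04],Rd,.15); go(G,Rd,.06); T('at')
arm.clamp(40); T('clamp')
C=G+np.array([.092*ex[0],.092*ex[1],-.053])
for d in range(50,-1,-10):
    a=np.radians(d)
    go(C-.106*np.sin(a)*ex+np.array([0,0,.106*np.cos(a)]),Rd,.06); T(d)
save(grab_frame('scene'),'scene8.png'); save(grab_frame('wrist'),'wrist8.png')
a=cv2.imread('pics/scene8.png');b=cv2.imread('pics/wrist8.png')
cv2.imwrite('pics/m8.png',np.hstack([cv2.resize(a[120:280,200:400],(400,320),interpolation=2),cv2.resize(b,(400,320))]))
E
```

```text
[ 0.98927233  0.14608303 -0.        ]
at t=30.50 w=0.0941 F=[0.8 0.2 0.4]
clamp t=31.68 w=0.0162 F=[ 3.1 -0.1 -1. ]
50 t=32.14 w=0.0160 F=[ 0.3 -1.1 -0.7]
40 t=32.60 w=0.0163 F=[-2.6 -1.5  1.2]
30 t=33.06 w=0.0164 F=[-3.  -2.6  4.7]
20 t=33.52 w=0.0164 F=[-2.4 -2.4  5.6]
10 t=33.98 w=0.0163 F=[-1.  -2.8  5.6]
0 t=34.43 w=0.0162 F=[ 0.8 -3.3  6.3]
```

View pics/m8.png

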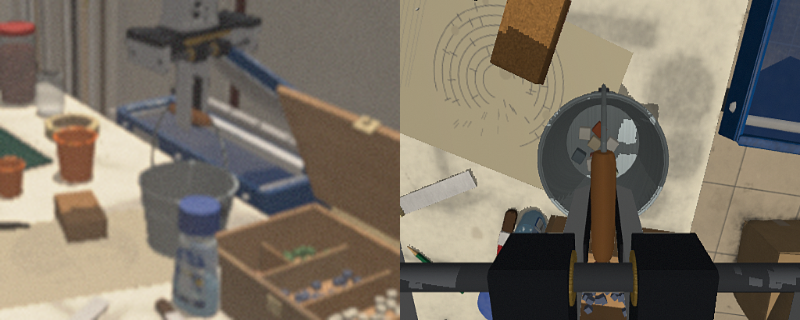

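```bash
python3 - <<'E'
from h import *
def T(s): print(s,'t=%.2f w=%.4f F=%s'%(sensors.current_time(),sensors.current_width(),np.round(sensors.current_force(),1)))
arm.clamp(55); T('c')
p=np.array(sensors.current_position())
arm.move_linear(list(p+[0,0,.02]),velocity=.03); T('2cm'); arm.wait(.3)
arm.move_linear(list(p+[0,0,.105]),velocity=.05); T('up'); arm.wait(2); T('w')
for c in('scene','top','wrist'): save(grab_frame(c),c+'9.png')
a=cv2.imread('pics/scene9.png');b=cv2.imread('pics/wrist9.png')
cv2.imwrite('pics/m9.png',np.hstack([cv2.resize(a[100:260,180:380],(400,320),interpolation=2),cv2.resize(b,(400,320))]))
f=grab_frame('scene')
for o in outline_of('scene','pail')[:1]:
    P,_,_=cloud(f,o['pixels']); print(np.percentile(P,[1,50,99],axis=0).round(3).tolist())
for o in place_of('scene','pail')[:1]: print(o)
E
```

```text
c t=34.75 w=0.0161 F=[-0.  -3.   4.7]
2cm t=35.58 w=0.0157 F=[ 1.2 -0.  -7.3]
up t=37.73 w=0.0159 F=[-0.4  0.  -7.8]
w t=39.73 w=0.0161 F=[ 0.1  0.7 -6.8]
[[0.467, -0.144, 0.104], [0.52, -0.099, 0.171], [0.595, -0.002, 0.298]]
{'centre': [293.4, 205.2], 'confidence': 0.6}
```

View pics/m9.png

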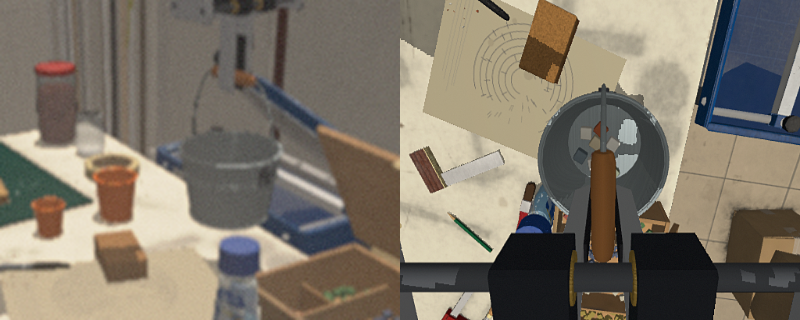

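```bash
python3 - <<'E'
from h import *
for i in range(3):
    f=grab_frame('wrist'); P,u,v=cloud(f)
    r=np.hypot(P[:,0]-.532,P[:,1]+.0744); m=(r>.057)&(r<.072)&(P[:,2]>.185)&(P[:,2]<.215)
    Q=P[m]
    for _ in range(5):
        A=np.c_[Q[:,:2]-[.532,-.0744],np.ones(len(Q))]; s=np.linalg.lstsq(A,Q[:,2],rcond=None)[0]
        e=abs(A@s-Q[:,2]); Q=Q[e<max(.003,1.5*e.std())]
    print(len(Q),'tilt rad',np.round(s[:2],3),'rim z %.3f'%s[2],'underside %.3f'%(s[2]-.095), 'F',np.round(sensors.current_force(),1),'w',sensors.current_width())
    if i==0: arm.wait(1)
f=grab_frame('scene')
for n in('beaker','glue_bottle','sanding_block','masking_tape'):
    for o in outline_of('scene',n)[:2]:
        P,_,_=cloud(f,o['pixels']); print(n,round(o['confidence'],2),np.median(P,0).round(3),np.percentile(P[:,2],[2,98]).round(3))
b=cv2.imread('pics/wrist9.png'); cv2.imwrite('pics/z9.png',cv2.resize(b[90:240,165:350],None,fx=3.5,fy=3.5,interpolation=cv2.INTER_CUBIC))
print(sensors.current_time())
E
```

```text
2363 tilt rad [0.012 0.032] rim z 0.199 underside 0.104 F [ 0.5 -0.9 -7.9] w 0.016135928608232566
2376 tilt rad [0.013 0.032] rim z 0.199 underside 0.104 F [-0.3 -0.1 -7.2] w 0.01608149833231704
2384 tilt rad [0.014 0.03 ] rim z 0.200 underside 0.105 F [-0.1 -0.1 -8.1] w 0.01600116813241313
beaker 0.7 [0.378 0.177 0.035] [0.001 0.05 ]
beaker 0.57 [0.494 0.175 0.05 ] [0.    0.073]
glue_bottle 0.62 [ 0.438 -0.226  0.072] [0.002 0.14 ]
sanding_block 0.73 [ 0.52  -0.1    0.171] [0.107 0.295]
sanding_block 0.52 [ 0.438 -0.226  0.072] [0.   0.14]
masking_tape 0.8 [0.593 0.391 0.017] [-0.001  0.024]
masking_tape 0.62 [0.418 0.013 0.03 ] [0.    0.033]
41.425
```

View pics/z9.png

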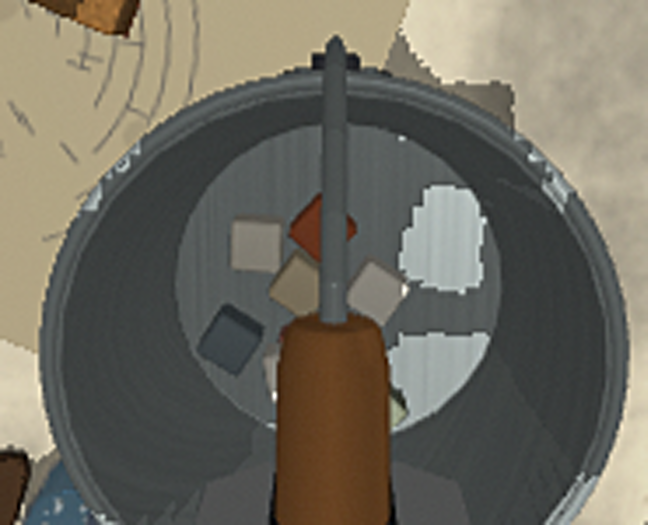

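Tilt is about 0.035 rad, the underside is at 0.104 m, and the readings are steady. Handing in.

```bash
python3 - <<'E'
from h import *
print(sensors.current_time(), np.abs(sensors.current_joint_velocities()).max()); ticket.job_done()
E
```

```text
41.425 0.0012771712374966392
the job is handed in; nothing more can be done
```

The job is handed in at 41 s, with the pail held by its wooden grip about 10 cm above the bench. I tipped all eight tesserae from the larger beaker into the pail and stood the empty beaker back upright where it had been. Then I took the bail by its grip, swung it upright and lifted the pail.

**Last checks:**
- **Pail:** the underside is about 104 mm above the bench, the tilt is about 0.035 rad, and three readings over about a second agreed. The fingers hold the grip 16 mm apart with a 7–8 N load.
- **Tesserae:** I counted eight in the pail after the pour, one lying on another. In the last picture the grip hides part of the pail, so I could not recount them all.
- **Beaker:** it stands upright and released, with its rim at 73 mm.
- **Bystanders:** the glue bottle and roll of tape measured within about 6 mm of where they started.

One disagreement: in the last scene view the network put "sanding_block" on the pail and the glue bottle. The block itself turned up under a "masking_tape" detection at its original place (0.418, 0.013), and it is there in the pictures.

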